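# Pack the check standards into the calibration caddy

### The job

Pack the four check standards into the grey caddy for calibration, each set upright and flat in the recess cut for it: the dark setting master in the large round recess (blue floor), the brass weight in the small round one (yellow), the V-block from the open bench, groove up, in the square one (green) and the tall setting block in the oblong one (red). Set each down gently, do not drop it; leave the bright silver bush and the steel weight standing where they are, they do not belong to the set.

Things in the scene. Friction and masses are not known exactly. Their poses are not given: they have to be found in the camera images.
- master: Setting master to be packed: almost black stepped bush with a bore, 56 mm diameter up to 35 mm height, 48 mm diameter above that, 53 mm high, about 0.5 kg. Loose, stands upright on the bench; origin: centre of its underside, z up.
- brass_weight: Test weight to be packed: brass coloured (yellow) cylinder 28 mm diameter and 32 mm high, with a 16 mm knob above it, 45 mm high in all, about 0.2 kg. Loose, stands upright on the bench; origin: centre of its underside, z up.
- v_block: V-block to be packed (on the open bench, not one of those under the shelf): grey steel block 40 (x) x 44 (y) x 34 (z) mm with a V-groove along x in its top; grasp the plain sides, 44 mm apart along y. About 0.36 kg. Loose, stands upright on the bench; origin: centre of its underside, z up.
- setting_block: Setting block to be packed: upright grey steel plate-like block, 12 (x) x 36 (y) x 78 (z) mm, with a dark line across it at two thirds of its height; about 0.24 kg; topples easily. Loose, stands upright on the bench; origin: centre of its underside, z up.
- bright_master: Look-alike that stays: bush of the same shape and size as the setting master, but bright silver, not dark. Loose, stands upright on the bench; origin: centre of its underside, z up.
- steel_weight: Look-alike that stays: weight of the same shape and size as the brass one, but silver-grey steel, not brass. Loose, stands upright on the bench; origin: centre of its underside, z up.
- insert_blue: Black foam insert 91x91x12 mm with a blue-floored large round recess, 72 mm diameter, for the dark setting master, 6 mm deep, in its centre. One of four fixed 2x2 (94 mm pitch, order varies) in a fixed grey caddy 198x198 mm, 3 mm walls, rim 16 mm above the bench. Origin: centre of its underside, 3 mm above the bench; recess floor 6 mm, top 12 mm above origin. z up, x and y along the edges.
- insert_yellow: Black foam insert 91x91x12 mm with a yellow-floored small round recess, 46 mm diameter, for the brass weight, 6 mm deep, in its centre. One of four fixed 2x2 (94 mm pitch, order varies) in a fixed grey caddy 198x198 mm, 3 mm walls, rim 16 mm above the bench. Origin: centre of its underside, 3 mm above the bench; recess floor 6 mm, top 12 mm above origin. z up, x and y along the edges.
- insert_green: Black foam insert 91x91x12 mm with a green-floored nearly square recess, 56 (x) x 60 (y) mm, for the V-block (x along x), 6 mm deep, in its centre. One of four fixed 2x2 (94 mm pitch, order varies) in a fixed grey caddy 198x198 mm, 3 mm walls, rim 16 mm above the bench. Origin: centre of its underside, 3 mm above the bench; recess floor 6 mm, top 12 mm above origin. z up, x and y along the edges.
- insert_red: Black foam insert 91x91x12 mm with a red-floored oblong recess, 28 (x) x 52 (y) mm, for the setting block (x along x, either way round), 6 mm deep, in its centre. One of four fixed 2x2 (94 mm pitch, order varies) in a fixed grey caddy 198x198 mm, 3 mm walls, rim 16 mm above the bench. Origin: centre of its underside, 3 mm above the bench; recess floor 6 mm, top 12 mm above origin. z up, x and y along the edges.

How it is judged (in metres and radians):
At the end, for the whole second after the job is handed in: Each standard is released and at rest upright (0.1 rad) in its own recess: centre within 13 mm of the insert's centre, underside under 2.5 mm above the recess floor. The bright bush and the steel weight stand upright (0.1 rad) within 20 mm of where they stood (horizontal distance between master and insert_blue below 0.013 m and z of master in the frame of insert_blue between 0.003 and 0.0085 m and angle between each of master, brass_weight, v_block, setting_block, bright_master, steel_weight's own z axis and vertical below 0.1 rad and linear speed of each of master, brass_weight, v_block, setting_block below 0.02 m/s and horizontal distance between brass_weight and insert_yellow below 0.013 m and z of brass_weight in the frame of insert_yellow between 0.003 and 0.0085 m and horizontal distance between v_block and insert_green below 0.013 m and z of v_block in the frame of insert_green between 0.003 and 0.0085 m and horizontal distance between setting_block and insert_red below 0.013 m and z of setting_block in the frame of insert_red between 0.003 and 0.0085 m and distance of each of bright_master, steel_weight from where it was at the start of the episode below 0.02 m); the robot touches nothing.
It fails at once if the bright bush is moved (more than 20 mm) or tipped (distance of bright_master from where it was at the start of the episode above 0.02 m or angle between bright_master's own z axis and vertical above 0.3 rad).
It fails at once if the steel weight is moved (more than 20 mm) or tipped (distance of steel_weight from where it was at the start of the episode above 0.02 m or angle between steel_weight's own z axis and vertical above 0.3 rad).
It fails at once if a standard is dropped (falls unheld at more than 0.7 m/s, from more than about 25 mm) ((linear speed of master above 0.7 m/s and contact force between master and the fingers below 0.05 N) or (linear speed of brass_weight above 0.7 m/s and contact force between brass_weight and the fingers below 0.05 N) or (linear speed of v_block above 0.7 m/s and contact force between v_block and the fingers below 0.05 N) or (linear speed of setting_block above 0.7 m/s and contact force between setting_block and the fingers below 0.05 N)).
It also fails if it takes over 109 s, if anything falls off the work surface, if the arm or the gripper's body presses on something with over 40 N, if the wrist force passes 120 N, or if a joint passes its speed limit or range.

### The arm

A 6-joint arm with a two-finger parallel gripper is mounted at the origin on a cart in front of the work surface, level with it; the furniture and walls round the work are solid. World frame = base frame: x ahead of the robot, y to its left, z up, the work surface at z = 0. Lengths are in mm, angles in rad, forces in N, time in s.
With the tool pointing down it reaches from about 300 to 775 mm from the base axis. Payload 14.6 kg.
Tool frame: the origin (TCP) lies at the very end of the fingers, on their centre line; the grasp point (between the pads) lies 19 mm behind it (robot.pinch_z is the z of the grasp point in the tool frame, in mm); z points along the fingers, y is the line along which they close (so a half turn about z gives the same grasp; the last joint's range is limited). The gripper opens to 94 mm and grips with 3 to 60 N. Pads are 16 mm wide; open, the fingers measure 119 mm over their backs; the gripper's body (75 mm by 177 mm) begins 78 mm behind the grasp point.
Start: joints at [-0.067, 0.3, 1.521, -0, 1.321, -0.067], TCP at [549.99, -0.002, 205.446] pointing down, gripper open.
Joint ranges: [-3.03, 3.03], [-0.79, 2.21], [0.23, 2.52], [-1.04, 4.18], [0, 3.07], [-2.55, 2.55]. Speed limits (rad/s): [2.22, 2.22, 2.57, 3.14, 3.14, 3.14].

### API

Orientations are given as [roll, pitch, yaw] about the fixed x, y, z axes, in that order (R = Rz(yaw) Ry(pitch) Rx(roll)).
In Python, from station import robot gives the robot as it stands.
- The arm moves only by the shell command python3 -m creep 'ROWS' [FORCE]. ROWS is JSON, a list of rows, each an object of numbers: "dx", "dy", "dz": the shift along the tool's x, y, z in cm; "rx", "ry", "rz": the turn, a rotation vector about the tool's x, y, z in rad; "hand": the gripper command: -1 is fully open, 1 is shut, values between are in proportion. A call has 1 to 8 rows; each row is the pose to reach, as a shift and turn from the pose commanded when the call began, along the tool's axes at that moment; what a row does not reach only later rows make up. A row lasts 1/8 s, in which the tool goes at most 62.5 mm and 10.7 degrees, less where a joint would pass 70% of its speed; a pose out of reach is approached as far as the arm can. A call with a gripper value outside its range is refused whole. The fingers move at their own pace and stop on an object; FORCE is the grip in N (left out, the last holds). Time passes only in rows, so rows that repeat a pose let the fingers close. It gives the time, the measured TCP pose, the force, the opening and the grip force at its end, in the units of the state.
- robot.state(): the state, without advancing time (a new reading comes with each control period).
- robot.read_camera(name): name is "scene" or "side" or "wrist"; returns a dict with "color" (480x640x3 uint8, blue, green, red), "range_z" (480x640 float32, mm along the optical axis (not along the pixel's ray), 0 where there is no reading), "fov_y" (degrees; the focal length in pixels is half the picture's height over the tangent of half this angle, whatever the lens; pixels are square), "cx", "cy" (the principal point, pixels), "rvec" (rotation vector, rad) and "tvec" (3), from world to camera coordinates, as OpenCV has them. Camera axes: x right, y down, z forward; pixel columns grow to the right and rows downward; lengths in mm; the calibration is good to about 2 mm. A picture is of the moment at which its call begins.
- robot.sign_off(): hands the job in; it is judged then, once.
The state is a dict: "clock": time; "joints": joint angles; "joint_vel": joint speeds; "tau": joint torques, N m; "ee_pos": TCP position; "ee_rot": TCP orientation; "wrist_force": force on the tool from outside, world axes, zero at the start; "moment": the same for the moment, N m; "gripper_width": finger opening in mm; "grip_force": force on a finger pad.
Only numpy, scipy, OpenCV 4.12 (cv2) and the standard library are available. Lean on these libraries where they do the work, as an engineer would, in place of code of your own. Each camera call takes 0.05 s, during which the arm holds its last target. There are 200 camera calls.

## Working session

There is one attempt and no reset: what is moved stays moved. The work goes in short steps, Python scripts to look and compute and a shell command to move; the robot and the scene stay as the last step left them, time stands still between calls to the robot, and variables do not carry over. Pictures are saved under pics/ and viewed, at most 14 in all, crops included, and the job is handed in when it is done.

```bash
ls; mkdir -p pics
cat > h.py <<'E'
import numpy as np, cv2
from station import robot
def cam(name, png=None):
    c=robot.read_camera(name)
    if png: cv2.imwrite('pics/'+png,c['color'])
    h=c['color'].shape[0]; f=h/2/np.tan(np.radians(c['fov_y'])/2)
    c['K']=np.array([[f,0,c['cx']],[0,f,c['cy']],[0,0,1]]); c['R']=cv2.Rodrigues(np.array(c['rvec'],float))[0]; c['t']=np.array(c['tvec'],float).ravel()
    return c
def plane(c,u,v,z):   # ray onto plane height z
    d=c['R'].T@np.linalg.solve(c['K'],[u,v,1]); o=-c['R'].T@c['t']
    return o+d*(z-o[2])/d[2]
def cloud(c):
    v,u=np.mgrid[:480,:640]; Z=c['range_z'].astype(float)
    p=np.stack([(u-c['K'][0,2])/c['K'][0,0]*Z,(v-c['K'][1,2])/c['K'][1,1]*Z,Z],-1)
    return (p-c['t'])@c['R'], Z>0
E
python3 - <<'E'
from h import *
import pickle
for n in ['scene','side','wrist']:
    c=cam(n,n+'0.png'); pickle.dump(c,open(n+'0.pkl','wb')); print(n,c['fov_y'],-c['R'].T@c['t'])
print(robot.state())
E
```

```text
pics
scene 56.056912956308665 [-143.28725053 -503.53474869  448.45561574]
side 55.93295188762253 [184.04055684 675.2984674  576.97693295]
wrist 59.04552920947396 [550.33423212  81.52044901 383.23610017]
{'clock': 0.15, 'joints': array([-6.66413460e-02,  3.00331083e-01,  1.52140565e+00,  1.44669128e-05,
        1.32067706e+00, -6.65906350e-02]), 'joint_vel': array([ 0.00114514, -0.00118555, -0.00264302, -0.00075656, -0.00180615,
       -0.00059501]), 'tau': array([-2.50185103e-04, -5.31960297e+01, -3.52822959e+01,  7.07691838e-02,
        2.35654798e-02, -3.66386917e-05]), 'ee_pos': array([ 5.49819314e+02, -9.81282854e-03,  2.05037346e+02]), 'ee_rot': array([-3.14077427e+00, -6.86223923e-05,  1.57074200e+00]), 'wrist_force': array([0.18174006, 0.40068455, 0.14503366]), 'moment': array([-0.00806209, -0.01205726, -0.03682933]), 'grip_force': 0.0, 'gripper_width': 94.10583737147543}
```

View pics/scene0.png

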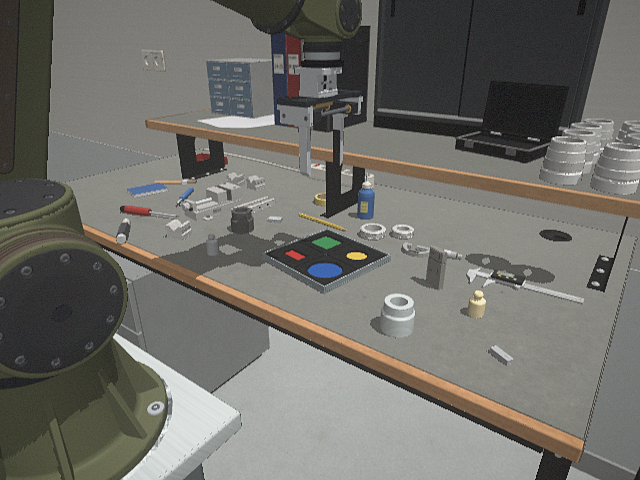

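View pics/side0.png

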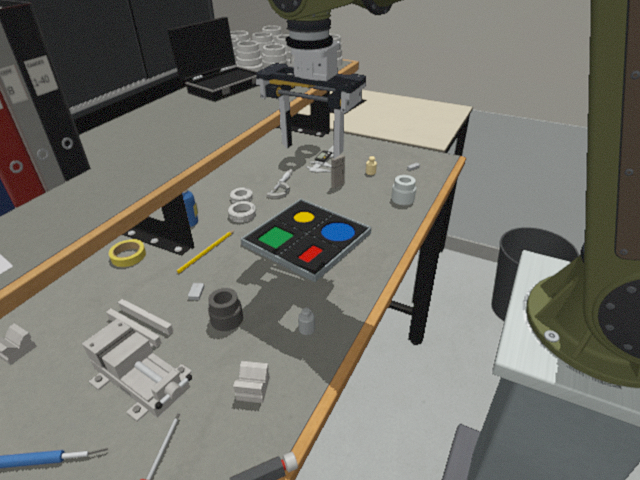

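View pics/wrist0.png

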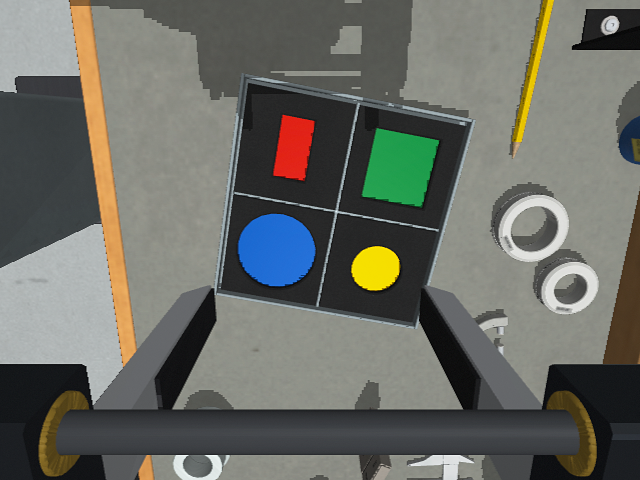

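The scene view shows:
- Caddy at about (327,260).
- Dark master at (242,220), with the steel weight at (211,245) and the V-block near (178,228).
- Bright bush at (397,315), setting block at (436,267) and brass weight at (477,305).

The side view shows:
- V-block at (252,382), dark master at (225,308) and steel weight at (306,320).
- Bright bush at (403,190), setting block at (337,172) and brass weight at (371,166).

The wrist view shows the recesses: red (294,148), green (400,168), blue (277,250) and yellow (376,268).

```bash
cat > m0.py <<'E'
from h import *
import pickle
C={n:pickle.load(open(n+'0.pkl','rb')) for n in ['scene','side','wrist']}
seeds={'master':((242,220),(225,308),53),'steel':((211,245),(306,320),45),'vb':((178,228),(252,382),34),
 'bright':((397,315),(403,190),53),'sb':((436,267),(337,172),78),'brass':((477,305),(371,166),45)}
P={n:cloud(C[n]) for n in C}
for k,(a,b,h) in seeds.items():
    for n,s in (('scene',a),('side',b)):
        p,ok=P[n]; s0=p[s[1],s[0]]
        m=ok&(np.hypot(p[...,0]-s0[0],p[...,1]-s0[1])<45)&(p[...,2]>8)
        nl,lab=cv2.connectedComponents(m.astype(np.uint8)); m=m&(lab==lab[s[1],s[0]])
        q=p[m]; zt=np.percentile(q[:,2],97); t=q[q[:,2]>zt-4]
        r=cv2.minAreaRect(t[:,:2].astype(np.float32)); 
        ro=cv2.minAreaRect(q[:,:2].astype(np.float32))
        print(k,n,len(q),'ztop %.0f'%zt,'top',np.round(r[0]),np.round(r[1]),round(r[2]),'all',np.round(ro[0]),np.round(ro[1]),round(ro[2]))
w=C['wrist']; hsv=cv2.cvtColor(w['color'],cv2.COLOR_BGR2HSV)
for k,lo,hi in (('red',0,8),('yellow',22,35),('green',50,85),('blue',100,125)):
    m=cv2.inRange(hsv,(lo,140,70),(hi,255,255)); m[:70]=0; m[340:]=0; m[:,:210]=0; m[:,480:]=0
    c=max(cv2.findContours(m,0,2)[0],key=cv2.contourArea)[:,0]
    z=np.median(P['wrist'][0][m>0][:,2])
    q=np.array([plane(w,u,v,9)[:2] for u,v in c],np.float32)
    r=cv2.minAreaRect(q); print(k,'z %.1f'%z,np.round(r[0],1),np.round(r[1],1),round(r[2],1),
      'cloud',np.round(np.median(P['wrist'][0][m>0],0),1))
# other tall stuff map
for n in ('scene','side'):
    p,ok=P[n]; m=ok&(p[...,2]>90)&(p[...,0]>300)&(p[...,0]<900)&(abs(p[...,1])<500)
    q=p[m]; 
    for y in range(-450,500,100):
        s=q[abs(q[:,1]-y)<50]
        if len(s): print(n,y,'xmin',np.round(np.percentile(s[:,0],1)),'z',np.round(np.percentile(s[:,2],[1,99])))
E
python3 m0.py
```

```text
master scene 473 ztop 52 top [577. 266.] [46. 47.] 41 all [575. 264.] [53. 51.] 87
master side 1131 ztop 53 top [579. 270.] [46. 46.] 38 all [577. 272.] [55. 50.] 39
steel scene 191 ztop 44 top [444. 224.] [16. 12.] 11 all [441. 223.] [23. 27.] 36
steel side 332 ztop 45 top [445. 229.] [13. 14.] 72 all [443. 231.] [27. 22.] 34
vb scene 319 ztop 34 top [459. 363.] [42. 46.] 21 all [460. 363.] [45. 47.] 24
vb side 1072 ztop 35 top [462. 366.] [40. 46.] 20 all [461. 366.] [41. 46.] 20
bright scene 1190 ztop 54 top [ 432. -240.] [47. 47.] 18 all [ 430. -240.] [52. 52.] 76
bright side 557 ztop 53 top [ 433. -234.] [46. 44.] 19 all [ 432. -231.] [52. 52.] 72
sb scene 632 ztop 77 top [ 602. -232.] [35. 13.] 63 all [ 602. -232.] [39. 14.] 67
sb side 364 ztop 76 top [ 602. -229.] [35. 13.] 67 all [ 601. -228.] [40. 16.] 65
brass scene 326 ztop 44 top [ 550. -330.] [15. 16.] 89 all [ 548. -331.] [22. 27.] 17
brass side 130 ztop 43 top [ 550. -326.] [13. 16.] 22 all [ 550. -324.] [23. 25.] 70
red z 8.2 [529.4  57.8] [52.  28.8] 79.4 cloud [529.5  58.7   8.2]
yellow z 8.1 [604.7 -52.3] [43.6 45.
[... 166 characters left out ...]
8.1]
scene -450 xmin 708.0 z [155. 270.]
scene -350 xmin 708.0 z [172. 270.]
scene -250 xmin 708.0 z [172. 227.]
scene -150 xmin 708.0 z [172. 226.]
scene -50 xmin 358.0 z [176. 489.]
scene 50 xmin 344.0 z [104. 486.]
scene 150 xmin 708.0 z [ 92. 197.]
scene 250 xmin 708.0 z [171. 252.]
scene 350 xmin 708.0 z [173. 439.]
scene 450 xmin 708.0 z [172. 434.]
side -450 xmin 710.0 z [ 91. 269.]
side -350 xmin 709.0 z [172. 269.]
side -250 xmin 709.0 z [172. 226.]
side -150 xmin 710.0 z [174. 226.]
side -50 xmin 461.0 z [173. 434.]
side 50 xmin 419.0 z [176. 467.]
side 150 xmin 710.0 z [ 94. 197.]
side 250 xmin 710.0 z [176. 458.]
side 350 xmin 710.0 z [174. 359.]
side 450 xmin 710.0 z [172. 205.]
```

Both views agree to a few mm, and the heights match the text. The caddy's y axis lies at 79.4°, so I'll grasp with tool yaw near 170°. That keeps the camera and the gripper's long side away from the shelf, whose edge is at x = 708 with z from 172 to 226. V-block first.

```bash
cat > to.py <<'E'
import sys
from h import *
# to.py x y z yawdeg : deltas in tool axes from measured pose
x,y,z,ps=map(float,sys.argv[1:5]); s=robot.state(); p=s['ee_pos']; a=s['ee_rot'][2]
d=np.array([x,y,z])-p; r=(np.radians(ps)-a+np.pi)%(2*np.pi)-np.pi
print('now',np.round(p,1),round(np.degrees(a),1),'rp',np.round(s['ee_rot'][:2],3),'t',round(s['clock'],2),'| dx %.2f dy %.2f dz %.2f rz %.3f'%((d[0]*np.cos(a)+d[1]*np.sin(a))/10,(d[0]*np.sin(a)-d[1]*np.cos(a))/10,-d[2]/10,-r))
E
cat > look.py <<'E'
import sys
from h import *
# look.py png x y [zmin]: object near x,y in wrist view
png,x,y=sys.argv[1],float(sys.argv[2]),float(sys.argv[3]); zm=float(sys.argv[4]) if len(sys.argv)>4 else 10
c=cam('wrist',png); p,ok=cloud(c)
m=ok&(np.hypot(p[...,0]-x,p[...,1]-y)<40)&(p[...,2]>zm)&(p[...,2]<100)
q=p[m]; zt=np.percentile(q[:,2],97); t=q[q[:,2]>zt-4]
for n,s in (('top',t),('all',q)):
    r=cv2.minAreaRect(s[:,:2].astype(np.float32)); print(n,len(s),'z %.1f'%zt,np.round(r[0],1),np.round(r[1],1),round(r[2],1))
E
python3 -m creep '[{"dx":38.9,"dy":-2.3,"rz":-1.9},{"dx":38.9,"dy":-2.3,"rz":-1.9},{"dx":38.9,"dy":-2.3,"rz":-1.9},{"dx":38.9,"dy":-2.3,"rz":-1.9},{"dx":38.9,"dy":-2.3,"rz":-1.9},{"dx":38.9,"dy":-2.3,"rz":-1.9},{"dx":38.9,"dy":-2.3,"rz":-1.9},{"dx":38.9,"dy":-2.3,"rz":-1.9}]' 30
python3 to.py 527 389 205 200
```

```text
now [549.8  -0.  205. ] 90.0 rp [-3.141 -0.   ] t 0.15 | dx 38.90 dy -2.28 dz 0.00 rz -1.920$[0]: bad value
```

```bash
python3 -m creep '[{"dx":38.9,"dy":-2.3,"dz":0,"rx":0,"ry":0,"rz":-1.9,"hand":-1},{"dx":38.9,"dy":-2.3,"dz":0,"rx":0,"ry":0,"rz":-1.9,"hand":-1}]' 30; python3 to.py 527 389 205 200
```

```text
clock: 0.4
ee_pos: [542.4, 125.9, 205.3]
ee_rot: [-3.141, -0.0, 1.95]
wrist_force: [0.9, -0.1, -0.0]
gripper_width: 94.0
grip_force: 0.0
now [542.4 125.9 205.3] 111.7 rp [-3.141 -0.   ] t 0.4 | dx 25.01 dy 8.32 dz 0.03 rz -1.540
```

```bash
python3 -m creep '[{"dx":25,"dy":8.3,"dz":0,"rx":0,"ry":0,"rz":-1.54,"hand":-1},{"dx":25,"dy":8.3,"dz":0,"rx":0,"ry":0,"rz":-1.54,"hand":-1},{"dx":25,"dy":8.3,"dz":0,"rx":0,"ry":0,"rz":-1.54,"hand":-1},{"dx":25,"dy":8.3,"dz":0,"rx":0,"ry":0,"rz":-1.54,"hand":-1},{"dx":25,"dy":8.3,"dz":0,"rx":0,"ry":0,"rz":-1.54,"hand":-1},{"dx":25,"dy":8.3,"dz":0,"rx":0,"ry":0,"rz":-1.54,"hand":-1},{"dx":25,"dy":8.3,"dz":0,"rx":0,"ry":0,"rz":-1.54,"hand":-1},{"dx":25,"dy":8.3,"dz":0,"rx":0,"ry":0,"rz":-1.54,"hand":-1}]'; python3 -m creep '[{"dx":0,"dy":0,"dz":0,"rx":0,"ry":0,"rz":-0.06,"hand":-1}]' ; python3 look.py vb1.png 461 365;  python3 to.py 461 365 205 200
```

```text
clock: 1.4
ee_pos: [528.1, 387.8, 205.0]
ee_rot: [-3.141, -0.001, -2.831]
wrist_force: [0.5, 0.1, 0.9]
gripper_width: 94.4
grip_force: 0.0
clock: 1.52
ee_pos: [528.2, 387.8, 205.0]
ee_rot: [-3.141, -0.001, -2.773]
wrist_force: [0.2, 0.7, 0.9]
gripper_width: 94.0
grip_force: 0.0
top 1530 z 34.1 [462.4 366. ] [39.9 44.1] 19.4
all 2789 z 34.1 [462.4 366. ] [39.9 44.1] 19.4
now [528.2 387.7 205.1] -158.8 rp [-3.141e+00 -1.000e-03] t 1.57 | dx 7.09 dy 0.30 dz 0.01 rz 0.020
```

View pics/vb1.png

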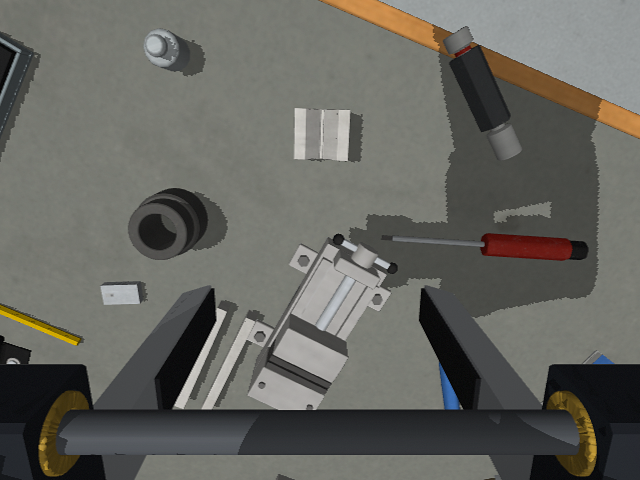

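The V-block is at (323,134). Its groove runs vertically in the picture, along tool x, and the wrist view gives 39.9 x 44.1 mm with its top at 34.1. The vice and the screwdriver are clear of the descent.

```bash
python3 -m creep '[{"dx":5,"dy":0.3,"dz":0,"rx":0,"ry":0,"rz":0.03,"hand":-1},{"dx":6.9,"dy":0.3,"dz":4,"rx":0,"ry":0,"rz":0.03,"hand":-1},{"dx":6.9,"dy":0.3,"dz":10,"rx":0,"ry":0,"rz":0.03,"hand":-1},{"dx":6.9,"dy":0.3,"dz":15,"rx":0,"ry":0,"rz":0.03,"hand":-1},{"dx":6.9,"dy":0.3,"dz":18,"rx":0,"ry":0,"rz":0.03,"hand":-1},{"dx":6.9,"dy":0.3,"dz":19.3,"rx":0,"ry":0,"rz":0.03,"hand":-1},{"dx":6.9,"dy":0.3,"dz":19.3,"rx":0,"ry":0,"rz":0.03,"hand":0.2},{"dx":6.9,"dy":0.3,"dz":19.3,"rx":0,"ry":0,"rz":0.03,"hand":1}]' 30; python3 -m creep '[{"dx":0,"dy":0,"dz":0,"rx":0,"ry":0,"rz":0,"hand":1},{"dx":0,"dy":0,"dz":0,"rx":0,"ry":0,"rz":0,"hand":1},{"dx":0,"dy":0,"dz":0,"rx":0,"ry":0,"rz":0,"hand":1},{"dx":0,"dy":0,"dz":0,"rx":0,"ry":0,"rz":0,"hand":1}]' 30; python3 to.py 462.4 366 12 199.4
```

```text
clock: 2.58
ee_pos: [463.4, 366.5, 13.9]
ee_rot: [3.141, 0.002, -2.808]
wrist_force: [-1.1, -0.5, 0.2]
gripper_width: 77.4
grip_force: 0.0
clock: 3.08
ee_pos: [462.8, 366.0, 12.6]
ee_rot: [-3.142, 0.0, -2.807]
wrist_force: [0.5, -0.6, 2.4]
gripper_width: 43.4
grip_force: 30.0
now [462.8 366.   12.6] -160.9 rp [-3.142  0.   ] t 3.08 | dx 0.04 dy 0.01 dz 0.06 rz -0.004
```

```bash
python3 -m creep '[{"dx":0,"dy":0,"dz":-2,"rx":0,"ry":0,"rz":0,"hand":1},{"dx":0,"dy":0,"dz":-6,"rx":0,"ry":0,"rz":0,"hand":1},{"dx":0,"dy":0,"dz":-11,"rx":0,"ry":0,"rz":0,"hand":1}]' 30; python3 to.py 621.9 41 122 169.4
```

```text
clock: 3.45
ee_pos: [462.2, 365.7, 123.9]
ee_rot: [-3.141, -0.002, -2.807]
wrist_force: [1.2, 0.5, -3.2]
gripper_width: 43.7
grip_force: 30.0
now [462.2 365.7 123.9] -160.8 rp [-3.141e+00 -2.000e-03] t 3.45 | dx -4.44 dy -35.91 dz 0.19 rz 0.519
```

```bash
python3 -m creep '[{"dx":-0.5,"dy":-4,"dz":0,"rx":0,"ry":0,"rz":0.1,"hand":1},{"dx":-1.2,"dy":-10,"dz":0,"rx":0,"ry":0,"rz":0.2,"hand":1},{"dx":-2,"dy":-16,"dz":0,"rx":0,"ry":0,"rz":0.3,"hand":1},{"dx":-2.7,"dy":-22,"dz":0,"rx":0,"ry":0,"rz":0.4,"hand":1},{"dx":-3.5,"dy":-28,"dz":0,"rx":0,"ry":0,"rz":0.5,"hand":1},{"dx":-4.1,"dy":-33,"dz":0,"rx":0,"ry":0,"rz":0.52,"hand":1},{"dx":-4.4,"dy":-35.9,"dz":0.2,"rx":0,"ry":0,"rz":0.52,"hand":1},{"dx":-4.4,"dy":-35.9,"dz":0.2,"rx":0,"ry":0,"rz":0.52,"hand":1}]' 30; python3 to.py 621.9 41 22.5 169.4
python3 - <<'E'
from h import *
c=cam('wrist','g1.png'); hsv=cv2.cvtColor(c['color'],cv2.COLOR_BGR2HSV)
for k,lo,hi in (('red',0,8),('yellow',22,35),('green',50,85),('blue',100,125)):
    m=cv2.inRange(hsv,(lo,140,70),(hi,255,255)); cs=cv2.findContours(m,0,2)[0]
    if not cs: continue
    q=np.array([plane(c,u,v,9)[:2] for u,v in max(cs,key=cv2.contourArea)[:,0]],np.float32); r=cv2.minAreaRect(q)
    print(k,np.round(r[0],1),np.round(r[1],1),round(r[2],1))
E
```

```text
clock: 4.45
ee_pos: [622.3, 39.5, 120.9]
ee_rot: [-3.141, -0.0, 2.953]
wrist_force: [-0.1, -0.4, -4.1]
gripper_width: 43.6
grip_force: 30.0
now [622.3  39.5 120.9] 169.2 rp [-3.141 -0.   ] t 4.45 | dx 0.07 dy 0.14 dz 9.84 rz -0.003
red [529.6  57.4] [52.6 28.2] 79.9
yellow [604.5 -52.5] [45.2 44.3] 79.1
green [613.9  41.7] [60.4 38.5] 79.2
blue [512.1 -35.1] [70.8 71.2] 71.6
```

View pics/g1.png

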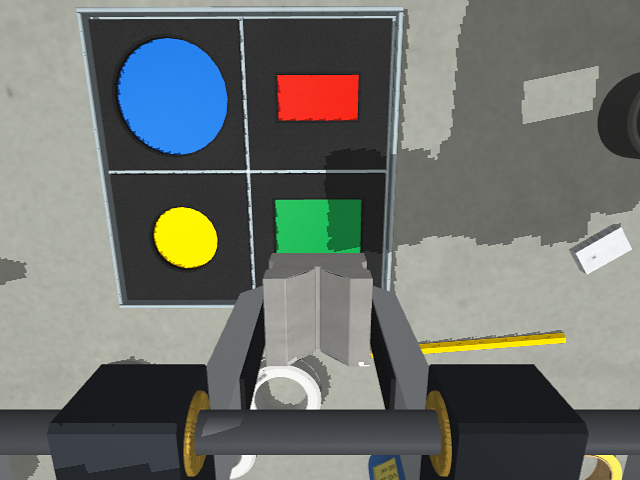

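The V-block is held upright, groove up, at (318,310). The green recess just ahead of it at (318,225) and the other three recesses agree with the first measurement to 0.5 mm. Lowering it now.

```bash
python3 -m creep '[{"dx":0,"dy":0.1,"dz":4,"rx":0,"ry":0,"rz":0,"hand":1},{"dx":0,"dy":0.1,"dz":8,"rx":0,"ry":0,"rz":0,"hand":1},{"dx":0,"dy":0.1,"dz":9.3,"rx":0,"ry":0,"rz":0,"hand":1},{"dx":0,"dy":0.1,"dz":9.7,"rx":0,"ry":0,"rz":0,"hand":1},{"dx":0,"dy":0.1,"dz":9.8,"rx":0,"ry":0,"rz":0,"hand":1},{"dx":0,"dy":0.1,"dz":9.9,"rx":0,"ry":0,"rz":0,"hand":1},{"dx":0,"dy":0.1,"dz":9.9,"rx":0,"ry":0,"rz":0,"hand":1}]' 30; python3 to.py 621.9 41 22 169.4
```

```text
clock: 5.38
ee_pos: [622.6, 42.3, 22.2]
ee_rot: [3.141, 0.001, 2.956]
wrist_force: [-0.9, -0.2, -3.6]
gripper_width: 43.8
grip_force: 30.0
now [622.6  42.3  22.2] 169.4 rp [3.141e+00 1.000e-03] t 5.38 | dx 0.04 dy -0.14 dz 0.02 rz -0.001
```

```bash
python3 -m creep '[{"dx":0,"dy":-0.1,"dz":0.06,"rx":0,"ry":0,"rz":0,"hand":1},{"dx":0,"dy":-0.1,"dz":0.06,"rx":0,"ry":0,"rz":0,"hand":1}]'; python3 -m creep '[{"dx":0,"dy":0,"dz":0,"rx":0,"ry":0,"rz":0,"hand":-0.4},{"dx":0,"dy":0,"dz":0,"rx":0,"ry":0,"rz":0,"hand":-0.4},{"dx":0,"dy":0,"dz":0,"rx":0,"ry":0,"rz":0,"hand":-0.4},{"dx":0,"dy":0,"dz":-2,"rx":0,"ry":0,"rz":0,"hand":-0.4},{"dx":0,"dy":0,"dz":-7,"rx":0,"ry":0,"rz":0,"hand":-0.6},{"dx":0,"dy":0,"dz":-12,"rx":0,"ry":0,"rz":0,"hand":-0.7}]'; python3 to.py 578 268 142 169.4
```

```text
clock: 5.62
ee_pos: [622.5, 41.6, 21.7]
ee_rot: [3.141, 0.001, 2.956]
wrist_force: [-0.7, 3.3, 4.0]
gripper_width: 43.7
grip_force: 30.0
clock: 6.38
ee_pos: [622.0, 41.3, 143.7]
ee_rot: [3.142, 0.001, 2.956]
wrist_force: [-0.3, 0.5, -0.3]
gripper_width: 79.2
grip_force: 0.0
now [622.   41.3 143.7] 169.4 rp [3.142e+00 1.000e-03] t 6.38 | dx 8.51 dy 21.47 dz 0.17 rz -0.001
```

```bash
python3 -m creep '[{"dx":0.3,"dy":5,"dz":-2,"rx":0,"ry":0,"rz":0,"hand":-0.9},{"dx":0.7,"dy":11,"dz":-4,"rx":0,"ry":0,"rz":0,"hand":-0.9},{"dx":1,"dy":17,"dz":-5,"rx":0,"ry":0,"rz":0,"hand":-0.9},{"dx":1.5,"dy":21,"dz":-5,"rx":0,"ry":0,"rz":0,"hand":-0.9},{"dx":1.5,"dy":21.5,"dz":-5,"rx":0,"ry":0,"rz":0,"hand":-0.9},{"dx":1.5,"dy":21.5,"dz":-5,"rx":0,"ry":0,"rz":0,"hand":-0.9}]'; python3 look.py ma1.png 578 268; python3 to.py 578 268 12 169.4
```

```text
clock: 7.12
ee_pos: [647.0, 254.9, 191.5]
ee_rot: [3.142, 0.0, 2.956]
wrist_force: [0.2, -0.0, -0.1]
gripper_width: 89.4
grip_force: 0.0
top 2129 z 53.3 [580.9 269. ] [47.6 47.4] 35.2
all 3054 z 53.3 [581.  269.4] [55.5 54.8] 78.3
now [647.2 254.3 191.5] 169.3 rp [-3.142  0.   ] t 7.17 | dx 7.05 dy 0.06 dz 17.95 rz -0.002
```

View pics/ma1.png

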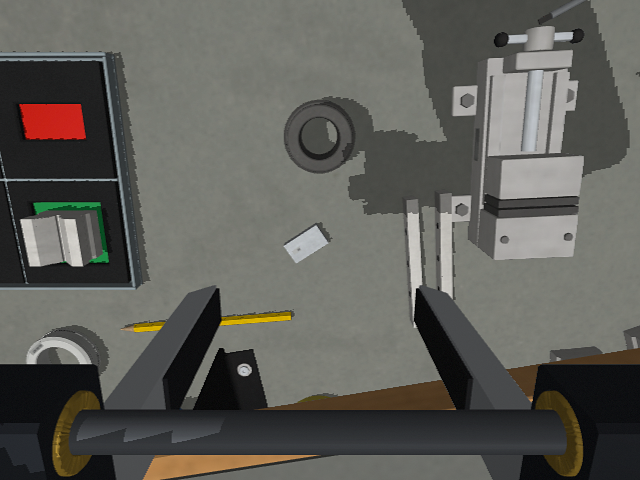

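The dark master is at (320,137), measured at (581,269.2) with its top at 53.3. The space round it is clear. The V-block sits in its green recess at (63,240).

```bash
python3 -m creep '[{"dx":5,"dy":0.2,"dz":0,"rx":0,"ry":0,"rz":0,"hand":-0.9},{"dx":6.8,"dy":0.2,"dz":3,"rx":0,"ry":0,"rz":0,"hand":-0.9},{"dx":6.8,"dy":0.2,"dz":8,"rx":0,"ry":0,"rz":0,"hand":-0.9},{"dx":6.8,"dy":0.2,"dz":13.5,"rx":0,"ry":0,"rz":0,"hand":-0.9},{"dx":6.8,"dy":0.2,"dz":17,"rx":0,"ry":0,"rz":0,"hand":-0.9},{"dx":6.8,"dy":0.2,"dz":17.9,"rx":0,"ry":0,"rz":0,"hand":-0.9},{"dx":6.8,"dy":0.2,"dz":17.9,"rx":0,"ry":0,"rz":0,"hand":-0.2},{"dx":6.8,"dy":0.2,"dz":17.9,"rx":0,"ry":0,"rz":0,"hand":1}]' 35; python3 -m creep '[{"dx":0,"dy":0,"dz":0,"rx":0,"ry":0,"rz":0,"hand":1},{"dx":0,"dy":0,"dz":0,"rx":0,"ry":0,"rz":0,"hand":1},{"dx":0,"dy":0,"dz":0,"rx":0,"ry":0,"rz":0,"hand":1}]' 35; python3 to.py 581 269.2 12 169.4
```

```text
clock: 8.18
ee_pos: [581.5, 270.0, 13.9]
ee_rot: [3.14, 0.002, 2.955]
wrist_force: [0.3, -0.3, -0.3]
gripper_width: 72.7
grip_force: 0.0
clock: 8.55
ee_pos: [580.9, 269.8, 12.8]
ee_rot: [3.141, 0.001, 2.956]
wrist_force: [-1.8, -3.0, 5.0]
gripper_width: 54.5
grip_force: 35.0
now [580.9 269.8  12.8] 169.4 rp [3.141e+00 1.000e-03] t 8.55 | dx -0.02 dy -0.06 dz 0.08 rz -0.001
```

```bash
python3 -m creep '[{"dx":0,"dy":0,"dz":-2,"rx":0,"ry":0,"rz":0,"hand":1},{"dx":0,"dy":0,"dz":-6,"rx":0,"ry":0,"rz":0,"hand":1},{"dx":0,"dy":0,"dz":-11,"rx":0,"ry":0,"rz":0,"hand":1},{"dx":0,"dy":0,"dz":-12,"rx":0,"ry":0,"rz":0,"hand":1}]' 35; python3 to.py 512.3 -35 130 169.4
```

```text
clock: 9.05
ee_pos: [581.7, 270.5, 136.1]
ee_rot: [3.138, 0.005, 2.956]
wrist_force: [-0.3, 0.6, -4.9]
gripper_width: 54.5
grip_force: 35.0
now [581.7 270.5 136.1] 169.4 rp [3.138 0.005] t 9.05 | dx 1.18 dy -31.31 dz 0.61 rz -0.001
```

```bash
python3 -m creep '[{"dx":0.1,"dy":-3,"dz":0,"rx":0,"ry":0,"rz":0,"hand":1},{"dx":0.3,"dy":-8,"dz":0,"rx":0,"ry":0,"rz":0,"hand":1},{"dx":0.5,"dy":-14,"dz":0,"rx":0,"ry":0,"rz":0,"hand":1},{"dx":0.8,"dy":-20,"dz":0,"rx":0,"ry":0,"rz":0,"hand":1},{"dx":1.1,"dy":-26,"dz":0,"rx":0,"ry":0,"rz":0,"hand":1},{"dx":1.2,"dy":-30,"dz":0,"rx":0,"ry":0,"rz":0,"hand":1},{"dx":1.2,"dy":-31.3,"dz":0,"rx":0,"ry":0,"rz":0,"hand":1},{"dx":1.2,"dy":-31.3,"dz":0,"rx":0,"ry":0,"rz":0,"hand":1}]'; python3 to.py 512.3 -35 22.5 169.4
```

```text
clock: 10.05
ee_pos: [510.6, -35.6, 131.3]
ee_rot: [3.141, -0.001, 2.955]
wrist_force: [0.3, 0.0, -5.5]
gripper_width: 54.6
grip_force: 35.0
now [510.6 -35.6 131.3] 169.3 rp [ 3.141e+00 -1.000e-03] t 10.05 | dx -0.15 dy 0.08 dz 10.88 rz -0.002
```

```bash
python3 -m creep '[{"dx":-0.1,"dy":0,"dz":4,"rx":0,"ry":0,"rz":0,"hand":1},{"dx":-0.1,"dy":0,"dz":8.5,"rx":0,"ry":0,"rz":0,"hand":1},{"dx":-0.1,"dy":0,"dz":10.2,"rx":0,"ry":0,"rz":0,"hand":1},{"dx":-0.1,"dy":0,"dz":10.6,"rx":0,"ry":0,"rz":0,"hand":1},{"dx":-0.1,"dy":0,"dz":10.8,"rx":0,"ry":0,"rz":0,"hand":1},{"dx":-0.1,"dy":0,"dz":10.9,"rx":0,"ry":0,"rz":0,"hand":1},{"dx":-0.1,"dy":0,"dz":10.9,"rx":0,"ry":0,"rz":0,"hand":1}]'; python3 to.py 512.3 -35 21.8 169.4
```

```text
clock: 10.92
ee_pos: [512.3, -35.7, 23.5]
ee_rot: [3.142, 0.001, 2.956]
wrist_force: [0.3, -0.2, -5.1]
gripper_width: 54.9
grip_force: 35.0
now [512.3 -35.7  23.5] 169.4 rp [3.142e+00 1.000e-03] t 10.93 | dx 0.01 dy 0.07 dz 0.17 rz -0.001
```

```bash
python3 -m creep '[{"dx":0,"dy":0,"dz":0.1,"rx":0,"ry":0,"rz":0,"hand":1},{"dx":0,"dy":0,"dz":0.17,"rx":0,"ry":0,"rz":0,"hand":1},{"dx":0,"dy":0,"dz":0.2,"rx":0,"ry":0,"rz":0,"hand":1},{"dx":0,"dy":0,"dz":0.2,"rx":0,"ry":0,"rz":0,"hand":1}]'; python3 to.py 512.3 -35 21.8 169.4
```

```text
clock: 11.42
ee_pos: [512.2, -35.7, 21.7]
ee_rot: [-3.142, 0.001, 2.956]
wrist_force: [-5.2, 0.4, 8.3]
gripper_width: 54.7
grip_force: 35.0
now [512.2 -35.7  21.7] 169.4 rp [-3.142e+00  1.000e-03] t 11.43 | dx -0.00 dy 0.07 dz -0.01 rz -0.001
```

```bash
python3 -m creep '[{"dx":0,"dy":0,"dz":0,"rx":0,"ry":0,"rz":0,"hand":-0.6},{"dx":0,"dy":0,"dz":0,"rx":0,"ry":0,"rz":0,"hand":-0.6},{"dx":0,"dy":0,"dz":0,"rx":0,"ry":0,"rz":0,"hand":-0.6},{"dx":0,"dy":0,"dz":-2,"rx":0,"ry":0,"rz":0,"hand":-0.6},{"dx":0,"dy":0,"dz":-7,"rx":0,"ry":0,"rz":0,"hand":-0.6},{"dx":0,"dy":0,"dz":-12,"rx":0,"ry":0,"rz":0,"hand":-0.6},{"dx":0,"dy":0,"dz":-17,"rx":0,"ry":0,"rz":0,"hand":-0.3}]'; python3 to.py 619 -341 190 169.4
```

```text
clock: 12.3
ee_pos: [511.7, -35.6, 192.5]
ee_rot: [3.142, 0.0, 2.956]
wrist_force: [-0.6, -1.0, -0.7]
gripper_width: 68.3
grip_force: 0.0
now [511.7 -35.6 192.5] 169.4 rp [3.142 0.   ] t 12.3 | dx -16.18 dy -28.03 dz 0.25 rz -0.001
```

```bash
python3 -m creep '[{"dx":-3,"dy":-5,"dz":0,"rx":0,"ry":0,"rz":0,"hand":-0.3},{"dx":-6,"dy":-10.4,"dz":0,"rx":0,"ry":0,"rz":0,"hand":-0.3},{"dx":-9,"dy":-15.6,"dz":0,"rx":0,"ry":0,"rz":0,"hand":-0.3},{"dx":-12,"dy":-20.8,"dz":0,"rx":0,"ry":0,"rz":0,"hand":-0.3},{"dx":-15,"dy":-26,"dz":0,"rx":0,"ry":0,"rz":0,"hand":-0.3},{"dx":-16.2,"dy":-28,"dz":0,"rx":0,"ry":0,"rz":0,"hand":-0.3},{"dx":-16.2,"dy":-28,"dz":0,"rx":0,"ry":0,"rz":0,"hand":-0.3}]'; python3 look.py br1.png 550 -328; python3 to.py 550 -328 12 169.4
```

```text
clock: 13.18
ee_pos: [619.2, -341.9, 189.6]
ee_rot: [3.141, -0.001, 2.954]
wrist_force: [-0.3, -0.1, -1.0]
gripper_width: 61.1
grip_force: 0.0
top 374 z 44.6 [ 553.4 -328.1] [15.8 15.4] 78.8
all 990 z 44.6 [ 554.1 -328.6] [26.7 26.7] 79.2
now [ 619.2 -340.7  190.1] 169.3 rp [ 3.141e+00 -1.000e-03] t 13.22 | dx 7.04 dy -0.04 dz 17.81 rz -0.001
```

View pics/br1.png

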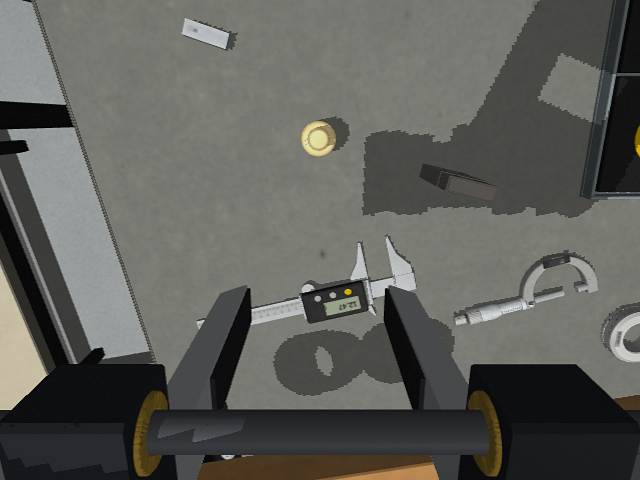

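The brass weight is at (318,138), measured at (553.7,-328.4) with its top at 44.6. It stands clear of the caliper, and the setting block is at (460,183).

```bash
python3 -m creep '[{"dx":5,"dy":0,"dz":0,"rx":0,"ry":0,"rz":0,"hand":-0.3},{"dx":6.7,"dy":0,"dz":3,"rx":0,"ry":0,"rz":0,"hand":-0.3},{"dx":6.7,"dy":0,"dz":8,"rx":0,"ry":0,"rz":0,"hand":-0.3},{"dx":6.7,"dy":0,"dz":13.5,"rx":0,"ry":0,"rz":0,"hand":-0.3},{"dx":6.7,"dy":0,"dz":17,"rx":0,"ry":0,"rz":0,"hand":-0.3},{"dx":6.7,"dy":0,"dz":17.9,"rx":0,"ry":0,"rz":0,"hand":-0.3},{"dx":6.7,"dy":0,"dz":17.9,"rx":0,"ry":0,"rz":0,"hand":0.2},{"dx":6.7,"dy":0,"dz":17.9,"rx":0,"ry":0,"rz":0,"hand":1}]' 25; python3 -m creep '[{"dx":0,"dy":0,"dz":0,"rx":0,"ry":0,"rz":0,"hand":1},{"dx":0,"dy":0,"dz":0,"rx":0,"ry":0,"rz":0,"hand":1},{"dx":0,"dy":0,"dz":0,"rx":0,"ry":0,"rz":0,"hand":1}]' 25; python3 to.py 553.7 -328.4 12 169.4
```

```text
clock: 14.22
ee_pos: [554.4, -328.7, 13.9]
ee_rot: [-3.14, 0.003, 2.956]
wrist_force: [-0.0, -0.2, -0.2]
gripper_width: 44.4
grip_force: 0.0
clock: 14.6
ee_pos: [553.9, -328.6, 12.6]
ee_rot: [-3.141, 0.001, 2.956]
wrist_force: [-1.1, 0.0, 6.4]
gripper_width: 25.7
grip_force: 25.0
now [ 553.9 -328.6   12.6] 169.4 rp [-3.141e+00  1.000e-03] t 14.6 | dx 0.02 dy 0.02 dz 0.06 rz -0.001
```

```bash
python3 -m creep '[{"dx":0,"dy":0,"dz":-2,"rx":0,"ry":0,"rz":0,"hand":1},{"dx":0,"dy":0,"dz":-6,"rx":0,"ry":0,"rz":0,"hand":1},{"dx":0,"dy":0,"dz":-12,"rx":0,"ry":0,"rz":0,"hand":1},{"dx":0,"dy":0,"dz":-15,"rx":0,"ry":0,"rz":0,"hand":1}]' 25; python3 to.py 604.5 -52.4 160 169.4
```

```text
clock: 15.1
ee_pos: [554.1, -328.7, 166.6]
ee_rot: [-3.14, 0.004, 2.956]
wrist_force: [1.1, 0.9, -1.4]
gripper_width: 26.4
grip_force: 25.0
now [ 554.1 -328.7  166.6] 169.4 rp [-3.14   0.004] t 15.1 | dx 0.15 dy 28.09 dz 0.66 rz -0.001
```

```bash
python3 -m creep '[{"dx":0,"dy":3,"dz":0,"rx":0,"ry":0,"rz":0,"hand":1},{"dx":0,"dy":8,"dz":0,"rx":0,"ry":0,"rz":0,"hand":1},{"dx":0,"dy":14,"dz":0,"rx":0,"ry":0,"rz":0,"hand":1},{"dx":0,"dy":20,"dz":0,"rx":0,"ry":0,"rz":0,"hand":1},{"dx":0.1,"dy":25,"dz":0,"rx":0,"ry":0,"rz":0,"hand":1},{"dx":0.15,"dy":28.1,"dz":0,"rx":0,"ry":0,"rz":0,"hand":1},{"dx":0.15,"dy":28.1,"dz":0,"rx":0,"ry":0,"rz":0,"hand":1},{"dx":0.15,"dy":28.1,"dz":0,"rx":0,"ry":0,"rz":0,"hand":1}]'; python3 to.py 604.5 -52.4 22.5 169.4
```

```text
clock: 16.1
ee_pos: [603.9, -52.5, 162.5]
ee_rot: [-3.141, 0.0, 2.956]
wrist_force: [-0.4, -0.6, -2.2]
gripper_width: 25.6
grip_force: 25.0
now [603.9 -52.5 162.5] 169.3 rp [-3.141  0.   ] t 16.1 | dx -0.05 dy 0.02 dz 14.00 rz -0.001
```

```bash
python3 -m creep '[{"dx":0,"dy":0,"dz":5,"rx":0,"ry":0,"rz":0,"hand":1},{"dx":0,"dy":0,"dz":11,"rx":0,"ry":0,"rz":0,"hand":1},{"dx":0,"dy":0,"dz":13.3,"rx":0,"ry":0,"rz":0,"hand":1},{"dx":0,"dy":0,"dz":13.8,"rx":0,"ry":0,"rz":0,"hand":1},{"dx":0,"dy":0,"dz":14,"rx":0,"ry":0,"rz":0,"hand":1},{"dx":0,"dy":0,"dz":14.1,"rx":0,"ry":0,"rz":0,"hand":1},{"dx":0,"dy":0,"dz":14.1,"rx":0,"ry":0,"rz":0,"hand":1}]'; python3 to.py 604.5 -52.4 21.6 169.4
```

```text
clock: 16.98
ee_pos: [604.4, -52.1, 21.7]
ee_rot: [3.142, 0.001, 2.956]
wrist_force: [-0.2, -0.3, -2.0]
gripper_width: 25.9
grip_force: 25.0
now [604.4 -52.1  21.7] 169.4 rp [3.142e+00 1.000e-03] t 16.98 | dx -0.02 dy -0.03 dz 0.01 rz -0.001
```

```bash
python3 -m creep '[{"dx":0,"dy":0,"dz":0.05,"rx":0,"ry":0,"rz":0,"hand":1},{"dx":0,"dy":0,"dz":0.1,"rx":0,"ry":0,"rz":0,"hand":1},{"dx":0,"dy":0,"dz":0.1,"rx":0,"ry":0,"rz":0,"hand":1}]'; python3 to.py 604.5 -52.4 21.6 169.4
```

```text
clock: 17.35
ee_pos: [604.7, -52.1, 21.6]
ee_rot: [-3.142, 0.002, 2.956]
wrist_force: [-4.2, -0.3, 11.7]
gripper_width: 26.0
grip_force: 25.0
now [604.7 -52.1  21.6] 169.4 rp [-3.142e+00  2.000e-03] t 17.35 | dx 0.01 dy -0.03 dz -0.00 rz -0.001
```

```bash
python3 -m creep '[{"dx":0,"dy":0,"dz":0,"rx":0,"ry":0,"rz":0,"hand":0},{"dx":0,"dy":0,"dz":0,"rx":0,"ry":0,"rz":0,"hand":0},{"dx":0,"dy":0,"dz":0,"rx":0,"ry":0,"rz":0,"hand":0},{"dx":0,"dy":0,"dz":-2,"rx":0,"ry":0,"rz":0,"hand":0},{"dx":0,"dy":0,"dz":-7,"rx":0,"ry":0,"rz":0,"hand":0},{"dx":0,"dy":0,"dz":-13,"rx":0,"ry":0,"rz":0,"hand":-0.2},{"dx":0,"dy":0,"dz":-19,"rx":0,"ry":0,"rz":0,"hand":-0.4}]'; python3 to.py 643 -249 212 155
```

```text
clock: 18.23
ee_pos: [603.7, -51.9, 213.4]
ee_rot: [3.142, 0.001, 2.956]
wrist_force: [0.9, 0.6, -0.4]
gripper_width: 62.9
grip_force: 0.0
now [603.7 -51.9 213.4] 169.4 rp [3.142e+00 1.000e-03] t 18.23 | dx -7.50 dy -18.65 dz 0.14 rz 0.251
```

```bash
python3 -m creep '[{"dx":-2,"dy":-5,"dz":0,"rx":0,"ry":0,"rz":0.1,"hand":-0.5},{"dx":-4,"dy":-10,"dz":0,"rx":0,"ry":0,"rz":0.2,"hand":-0.5},{"dx":-6,"dy":-15,"dz":0,"rx":0,"ry":0,"rz":0.25,"hand":-0.5},{"dx":-7.5,"dy":-18.6,"dz":0,"rx":0,"ry":0,"rz":0.25,"hand":-0.5},{"dx":-7.5,"dy":-18.6,"dz":0,"rx":0,"ry":0,"rz":0.25,"hand":-0.5},{"dx":-7.5,"dy":-18.6,"dz":0,"rx":0,"ry":0,"rz":0.25,"hand":-0.5}]'; python3 look.py sb1.png 602 -230 15; python3 to.py 602 -230 24 155
```

```text
clock: 18.98
ee_pos: [643.3, -247.9, 210.7]
ee_rot: [3.141, 0.001, 2.706]
wrist_force: [0.2, -0.1, -0.2]
gripper_width: 70.5
grip_force: 0.0
top 717 z 78.3 [ 604.5 -230.5] [34.  11.2] 65.2
all 1083 z 78.3 [ 604.3 -230. ] [35.5 12.1] 65.6
now [ 643.4 -247.6  210.8] 155.1 rp [3.141e+00 1.000e-03] t 19.02 | dx 4.49 dy -0.15 dz 18.68 rz 0.001
```

View pics/sb1.png

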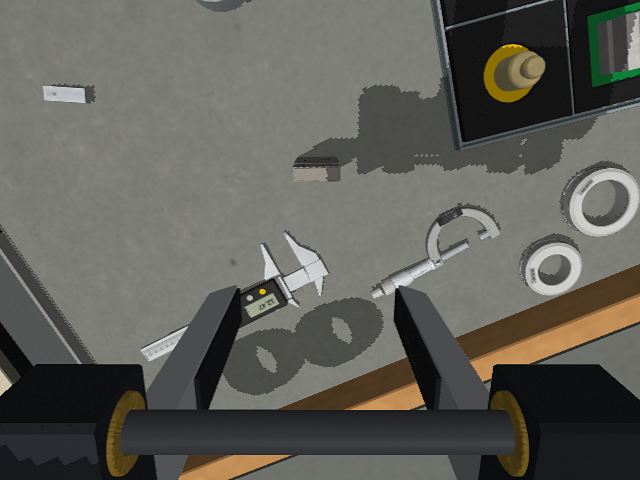

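The setting block is at (316,170), measured at (604.4,-230.2) with its top at 78.3 and its long axis at 65.4°. The brass weight stands in yellow at (515,72). I'll grip the setting block along its 36 mm length.

```bash
python3 -m creep '[{"dx":4.3,"dy":-0.1,"dz":0,"rx":0,"ry":0,"rz":0,"hand":-0.5},{"dx":4.3,"dy":-0.1,"dz":3,"rx":0,"ry":0,"rz":0,"hand":-0.5},{"dx":4.3,"dy":-0.1,"dz":8,"rx":0,"ry":0,"rz":0,"hand":-0.5},{"dx":4.3,"dy":-0.1,"dz":13,"rx":0,"ry":0,"rz":0,"hand":-0.5},{"dx":4.3,"dy":-0.1,"dz":17,"rx":0,"ry":0,"rz":0,"hand":-0.5},{"dx":4.3,"dy":-0.1,"dz":18.7,"rx":0,"ry":0,"rz":0,"hand":-0.5},{"dx":4.3,"dy":-0.1,"dz":18.7,"rx":0,"ry":0,"rz":0,"hand":-0.5}]' 20; python3 to.py 604.4 -230.2 24 155.4; python3 -m creep '[{"dx":0,"dy":0,"dz":0,"rx":0,"ry":0,"rz":0,"hand":0},{"dx":0,"dy":0,"dz":0,"rx":0,"ry":0,"rz":0,"hand":0.15},{"dx":0,"dy":0,"dz":0,"rx":0,"ry":0,"rz":0,"hand":0.2},{"dx":0,"dy":0,"dz":0,"rx":0,"ry":0,"rz":0,"hand":0.25},{"dx":0,"dy":0,"dz":0,"rx":0,"ry":0,"rz":0,"hand":0.4},{"dx":0,"dy":0,"dz":0,"rx":0,"ry":0,"rz":0,"hand":1},{"dx":0,"dy":0,"dz":0,"rx":0,"ry":0,"rz":0,"hand":1}]' 20
```

```text
clock: 19.9
ee_pos: [604.1, -230.8, 23.1]
ee_rot: [-3.142, -0.0, 2.707]
wrist_force: [0.5, 0.0, 0.7]
gripper_width: 70.1
grip_force: 0.0
now [ 604.1 -230.8   23.1] 155.1 rp [-3.142 -0.   ] t 19.9 | dx -0.01 dy 0.07 dz -0.09 rz -0.006
clock: 20.78
ee_pos: [604.2, -231.3, 23.3]
ee_rot: [3.141, 0.001, 2.706]
wrist_force: [0.4, 1.0, 6.1]
gripper_width: 36.1
grip_force: 20.0
```

```bash
python3 -m creep '[{"dx":0,"dy":0,"dz":-1,"rx":0,"ry":0,"rz":0,"hand":1},{"dx":0,"dy":0,"dz":-4,"rx":0,"ry":0,"rz":0,"hand":1},{"dx":0,"dy":0,"dz":-8,"rx":0,"ry":0,"rz":0,"hand":1},{"dx":0,"dy":0,"dz":-11,"rx":0,"ry":0,"rz":0,"hand":1},{"dx":0,"dy":0,"dz":-12,"rx":0,"ry":0,"rz":0,"hand":1}]' 30; python3 to.py 529.6 57.5 140 169.5
```

```text
clock: 21.4
ee_pos: [604.3, -231.7, 144.7]
ee_rot: [-3.141, 0.002, 2.706]
wrist_force: [0.2, -0.9, -2.0]
gripper_width: 35.7
grip_force: 30.0
now [ 604.3 -231.7  144.7] 155.0 rp [-3.141e+00  2.000e-03] t 21.4 | dx 18.98 dy 23.06 dz 0.47 rz -0.253
```

```bash
python3 -m creep '[{"dx":2,"dy":2.4,"dz":0,"rx":0,"ry":0,"rz":-0.05,"hand":1},{"dx":5,"dy":6.1,"dz":0,"rx":0,"ry":0,"rz":-0.1,"hand":1},{"dx":8.5,"dy":10.3,"dz":0,"rx":0,"ry":0,"rz":-0.15,"hand":1},{"dx":12,"dy":14.6,"dz":0,"rx":0,"ry":0,"rz":-0.2,"hand":1},{"dx":15.5,"dy":18.8,"dz":0,"rx":0,"ry":0,"rz":-0.25,"hand":1},{"dx":18,"dy":21.9,"dz":0,"rx":0,"ry":0,"rz":-0.25,"hand":1},{"dx":19,"dy":23.1,"dz":0,"rx":0,"ry":0,"rz":-0.25,"hand":1},{"dx":19,"dy":23.1,"dz":0,"rx":0,"ry":0,"rz":-0.25,"hand":1}]'; python3 to.py 529.6 57.5 33.3 169.5; python3 -c "
from h import *
cam('side','sb2.png')"
```

```text
clock: 22.4
ee_pos: [529.0, 58.4, 142.4]
ee_rot: [-3.141, -0.001, 2.957]
wrist_force: [0.1, 0.4, -2.9]
gripper_width: 36.1
grip_force: 30.0
now [529.   58.4 142.4] 169.4 rp [-3.141e+00 -1.000e-03] t 22.4 | dx -0.07 dy -0.08 dz 10.91 rz -0.002
```

View pics/sb2.png

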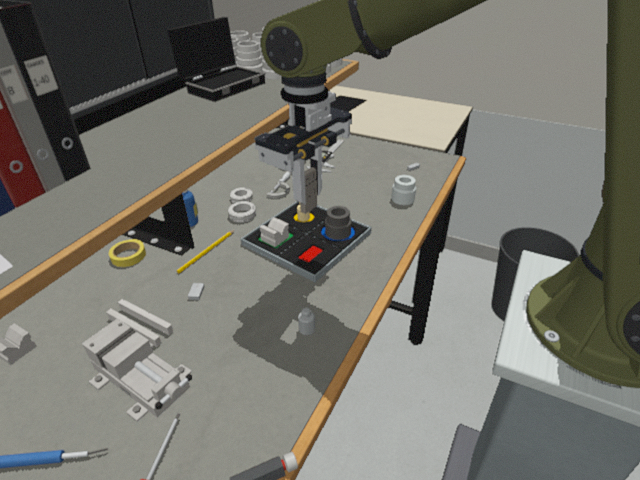

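The setting block hangs upright in the fingers at (309,190). The V-block (272,235), brass weight (304,213) and dark master (339,222) stand in their recesses. Lowering it.

```bash
python3 -m creep '[{"dx":-0.1,"dy":-0.1,"dz":3,"rx":0,"ry":0,"rz":0,"hand":1},{"dx":-0.1,"dy":-0.1,"dz":7,"rx":0,"ry":0,"rz":0,"hand":1},{"dx":-0.1,"dy":-0.1,"dz":9.8,"rx":0,"ry":0,"rz":0,"hand":1},{"dx":-0.1,"dy":-0.1,"dz":10.6,"rx":0,"ry":0,"rz":0,"hand":1},{"dx":-0.1,"dy":-0.1,"dz":10.8,"rx":0,"ry":0,"rz":0,"hand":1},{"dx":-0.1,"dy":-0.1,"dz":10.9,"rx":0,"ry":0,"rz":0,"hand":1},{"dx":-0.1,"dy":-0.1,"dz":10.9,"rx":0,"ry":0,"rz":0,"hand":1}]'; python3 to.py 529.6 57.5 32.3 169.5
```

```text
clock: 23.32
ee_pos: [530.4, 57.0, 34.6]
ee_rot: [3.141, 0.001, 2.956]
wrist_force: [-0.4, 0.2, -3.1]
gripper_width: 35.7
grip_force: 30.0
now [530.4  57.   34.6] 169.4 rp [3.141e+00 1.000e-03] t 23.32 | dx 0.09 dy 0.03 dz 0.23 rz -0.003
```

```bash
python3 -m creep '[{"dx":0.05,"dy":0,"dz":0.12,"rx":0,"ry":0,"rz":0,"hand":1},{"dx":0.05,"dy":0,"dz":0.2,"rx":0,"ry":0,"rz":0,"hand":1},{"dx":0.05,"dy":0,"dz":0.26,"rx":0,"ry":0,"rz":0,"hand":1},{"dx":0.05,"dy":0,"dz":0.26,"rx":0,"ry":0,"rz":0,"hand":1}]'; python3 to.py 529.6 57.5 32.3 169.5
```

```text
clock: 23.82
ee_pos: [529.7, 57.2, 32.2]
ee_rot: [3.142, 0.0, 2.956]
wrist_force: [-5.8, 0.2, 10.2]
gripper_width: 35.9
grip_force: 30.0
now [529.7  57.2  32.2] 169.4 rp [3.142 0.   ] t 23.82 | dx 0.01 dy 0.03 dz -0.01 rz -0.002
```

```bash
python3 -m creep '[{"dx":0,"dy":0,"dz":-0.04,"rx":0,"ry":0,"rz":0,"hand":1},{"dx":0,"dy":0,"dz":-0.04,"rx":0,"ry":0,"rz":0,"hand":0},{"dx":0,"dy":0,"dz":-0.04,"rx":0,"ry":0,"rz":0,"hand":0},{"dx":0,"dy":0,"dz":-0.04,"rx":0,"ry":0,"rz":0,"hand":-0.1},{"dx":0,"dy":0,"dz":-2,"rx":0,"ry":0,"rz":0,"hand":-0.2},{"dx":0,"dy":0,"dz":-7,"rx":0,"ry":0,"rz":0,"hand":-0.2},{"dx":0,"dy":0,"dz":-12,"rx":0,"ry":0,"rz":0,"hand":-0.2},{"dx":0,"dy":0,"dz":-17,"rx":0,"ry":0,"rz":0,"hand":-0.2}]'; python3 -m creep '[{"dx":-5,"dy":0,"dz":-2,"rx":0,"ry":0,"rz":0,"hand":-0.5},{"dx":-8,"dy":0,"dz":-3,"rx":0,"ry":0,"rz":0,"hand":-0.5},{"dx":-8,"dy":0,"dz":-3,"rx":0,"ry":0,"rz":0,"hand":-0.5}]'
python3 - <<'E'
from h import *
cs={n:cam(n,n+'_end.png') for n in ('wrist','side','scene')}
for k,x,y in (('master',512.3,-35),('brass',604.5,-52.4),('vb',621.9,40.6),('sb',529.6,57.5),('bright',432,-237),('steel',444,227)):
    for n,c in cs.items():
        p,ok=cloud(c); m=ok&(np.hypot(p[...,0]-x,p[...,1]-y)<38)&(p[...,2]>19)&(p[...,2]<110); q=p[m]
        if len(q)<40: continue
        zt=np.percentile(q[:,2],97); r=cv2.minAreaRect(q[q[:,2]>zt-4][:,:2].astype(np.float32))
        print(k,n,'ztop %.1f'%zt,'off',np.round(np.array(r[0])-[x,y],1),np.round(r[1],1),round(r[2]))
E
```

```text
clock: 24.82
ee_pos: [529.3, 57.2, 202.9]
ee_rot: [3.142, 0.0, 2.956]
wrist_force: [-0.1, -0.9, -0.0]
gripper_width: 56.2
grip_force: 0.0
clock: 25.2
ee_pos: [609.2, 42.0, 231.0]
ee_rot: [3.142, 0.0, 2.955]
wrist_force: [-0.8, -0.1, -0.4]
gripper_width: 70.6
grip_force: 0.0
master wrist ztop 62.0 off [ 0.4 -0.1] [47.9 47.2] 79
master side ztop 61.8 off [-2.6  0.5] [47.9 45.9] 76
master scene ztop 62.0 off [-2.9 -2.3] [47.8 46.3] 65
brass wrist ztop 53.3 off [-0.7  1.1] [15.9 15.7] 11
brass side ztop 52.4 off [-2.   2.8] [13.6 15.2] 61
brass scene ztop 52.6 off [-4.1 -2.3] [13.  13.8] 52
vb wrist ztop 43.2 off [-0.   1.6] [43.8 40.1] 80
vb side ztop 42.8 off [-1.7  1.7] [44.9 42. ] 79
vb scene ztop 42.8 off [-2.5 -0.7] [49.4 42.6] 78
sb wrist ztop 87.4 off [-0.  -0.1] [34.9 10.9] 81
sb side ztop 86.3 off [-1.4  0.4] [35.7 12.5] 82
sb scene ztop 86.2 off [-3.1 -2.3] [37.3 12.4] 80
bright side ztop 53.1 off [1.  2.4] [46.3 45.8] 23
bright scene ztop 53.9 off [-0.  -2.1] [46.2 46.6] 3
steel side ztop 45.2 off [0.5 1.3] [14.5 12.6] 69
steel scene ztop 44.0 off [ 0.4 -2. ] [15.1 13.1] 46
```

View pics/wrist_end.png

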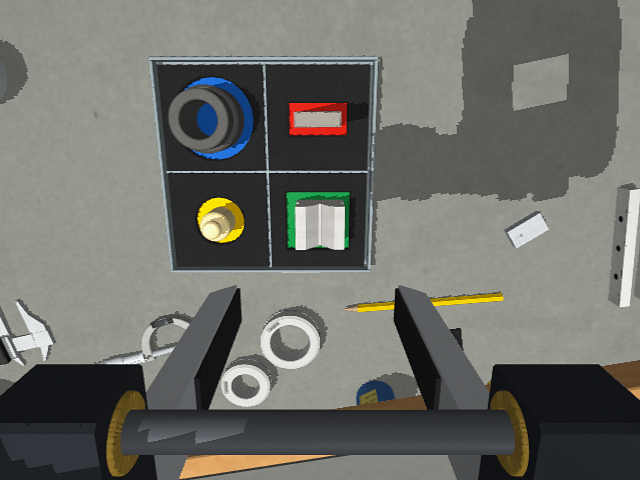

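All four standards stand in their recesses: master (205,118), setting block (318,119), brass weight (218,222) and V-block (318,222). Their tops are at 62.0, 87.4, 53.3 and 43.2 mm, which matches the 9 mm floor, and each is within about 2 mm of centre in the wrist view. The bright bush and steel weight have not moved, and the gripper is clear.

```bash
python3 -c "
from station import robot
print(robot.sign_off())"
```

```text
the job is handed in; nothing more can be done
None
```

All four standards are packed upright in their own recesses, each measured within about 2 mm of centre; the bright bush and the steel weight were not moved, and the job was handed in at about 25 s (no verdict was returned).

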